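# Tap the shield covers home on a circuit board

### The arm

A 7-joint arm with a two-finger parallel gripper is mounted at the origin on the work surface. World frame = base frame: x ahead of the robot, y to its left, z up, the work surface at z = 0. Lengths are in m, angles in rad, forces in N, time in s.
With the tool pointing down it reaches from about 0.425 to 0.925 m from the base axis. Payload 6.8 kg.
Tool frame: the origin (TCP) lies on the mounting face of the last link; the fingertips stand 173 mm ahead of it and the grasp point (between the pads) lies 155 mm ahead of it; z points along the fingers, y is the line along which they close (so a half turn about z gives the same grasp; the last joint's range is limited). The gripper opens to 85 mm and grips with 20 to 120 N. Pads are 22 mm wide; open, the fingers measure 114 mm over their backs; the gripper's body (76 mm by 85 mm) begins 54 mm behind the grasp point. The pads swing forward as they close: fully open they stand 13 mm farther back than shut.
Start: joints at [-1.266, 0.477, 0.022, 1.555, -0.011, 1.109, -0.083], TCP at [0.271, 0.618, 0.405] pointing down, gripper open.
Joint ranges: [-2.96, 2.96], [-0.34, 2.1], [-1.41, 1.46], [0.24, 2.44], [-1.37, 4.51], [0.17, 1.92], [-2.96, 2.96]. Speed limits (rad/s): [2.39, 2.39, 3.14, 3.14, 3.14, 3.14, 3.14].

### API

Orientations are given as a unit quaternion [w, x, y, z].
In Python, from station import bot gives the robot as it stands. The module is installed in compiled form; this text tells all that it offers.
- The arm moves only by the shell command python3 -m pendant 'ROWS' [FORCE]. ROWS is JSON, a list of rows, each a list of 5 numbers: the finger opening in m, from 0 to 0.0854, then the shift along the tool's x, y, z in m, then the turn about the tool's z in degrees. In form: [[jaw, x, y, z, yaw], ...]. A call has 1 to 12 rows; each row shifts and turns the commanded pose from where the row before left it, along the tool's axes as they then stand; what a row does not reach is not made up. A row lasts 1/12 s, in which the tool goes at most 41.7 mm and 7.16 degrees, less where a joint would pass 70% of its speed; a pose out of reach is approached as far as the arm can. A call with a gripper value outside its range is refused whole. The fingers move at their own pace and stop on an object; FORCE is the grip in N (left out, the last holds). Time passes only in rows, so rows that do not move let the fingers close. It gives the time, the measured TCP pose, the force, the opening and the grip force at its end, in the units of the state.
- bot.get_obs(): the state, without advancing time (a new reading comes with each control period).
- bot.read_camera(name): name is "scene" or "top" or "wrist"; returns (picture, depth): 480x640x3 uint8, blue, green, red; 480x640 float32, m along the optical axis (not along the pixel's ray), 0 where there is no reading.
- bot.camera_model(name): a dict with "intrinsics" (3x3 intrinsics, pixels), "R" (3x3) and "t" (3): a world point X has camera coordinates R X + t. Camera axes: x right, y down, z forward; pixel columns grow to the right and rows downward; lengths in m; the calibration is good to about 2 mm. A picture is of the moment at which its call begins: read the wrist's pose just before it. camera_model takes no time and is no camera call; for the wrist camera it gives the pose at the moment of the call.
- bot.hand_in(): hands the job in; it is judged then, once.
Trained networks look in the newest picture that a camera, given by its name, has taken for a name from the list of things; names that differ only in an ending like _2 or _b are one class to them, and where a whole thing is asked for, a point or a joint stands for the part that bears it (a point fixed in the world has none). Each returns a list of dicts, best first, with "score" (0 to 1); they miss things now and then, are a little off and sometimes report something else, mostly with a low value. They report only what shows in the picture. A call takes as long as a camera call.
- bot.boxes_of(name, camera): "at" ([column, row] in pixels, amid what is visible of it).
- bot.trace(name, camera): "mask" (480x640 bool, what is visible of it) and "at" ([column, row] in pixels, amid what is visible of it).
- bot.pinpoint(name, camera): "at" ([column, row] in pixels: a listed point, or the origin of a listed thing).
The state is a dict: "t": time; "q": joint angles; "joint_vel": joint speeds; "joint_torque": joint torques, N m; "eef_pos": TCP position; "tool_rot": TCP orientation; "contact_force": force on the tool from outside, world axes, zero at the start; "torque": the same for the moment, N m; "gripper_width": opening from 0.0 (shut) to 1.0 (fully open); "grasp_force": force on a finger pad.
Only numpy, scipy, OpenCV 4.12 (cv2) and the standard library are available. Lean on these libraries where they do the work, as an engineer would, in place of code of your own. Each camera call takes 0.05 s, during which the arm holds its last target. There are 200 camera calls.

### The job

With the fingertips, gently press three of the raised shield covers on the circuit board down until each sits fully home: first the round copper one, then the square steel one, then the oblong black one. Leave the square blue cover raised, because what is under it has still to be inspected. Do not lift any cover, press lightly, and leave the brass spacer and everything else on the bench where it stands.

Things in the scene. Friction and masses are not known exactly. Their poses are not given: they have to be found in the camera images.
- board: green circuit board 190 x 200 mm on a black carrier 205 x 215 mm fixed to the bench, turned up to 0.5 rad. Origin under its centre on the bench (z = 0), z up; its upper face is 18 mm above the bench. The four covers stand near the corners of a rectangle 90 mm (board x) by 96 mm (board y), in any arrangement, at least 80 mm apart and turned with the board. Other parts on it are under 10 mm high.
- frame_copper: aluminium frame under the copper cover, 10 mm tall, on a springy gasket that gives 1 mm per 4 N and comes back; origin at the centre of its foot on the board's upper face (18 mm above the bench), z up. The cover (round cover of bare copper colour, 38 mm in diameter, 12 mm tall) slides straight down over it.
- copper_top (a point): centre of the top face of the copper cover (round cover of bare copper colour, 38 mm in diameter); moves with it. About 38 mm above the bench when raised, 30 mm when fully home.
- lid_copper (a joint): how far the copper cover is pushed down, m: about 0 (up to 1 mm either way) raised as found, 0.008 fully home against its stop on the frame, whose gasket gives 1 mm per 4 N; negative means pulled up off its frame. It moves against a steady friction of about 3 N (plus a little when fast), has no spring, and stays where it is left.
- frame_steel: aluminium frame under the steel cover, 10 mm tall, on a springy gasket that gives 1 mm per 4 N and comes back; origin at the centre of its foot on the board's upper face (18 mm above the bench), z up. The cover (square cover of bright silvery steel, 36 x 36 mm, 12 mm tall) slides straight down over it.
- steel_top (a point): centre of the top face of the steel cover (square cover of bright silvery steel, 36 x 36 mm); moves with it. About 38 mm above the bench when raised, 30 mm when fully home.
- lid_steel (a joint): how far the steel cover is pushed down, m: about 0 (up to 1 mm either way) raised as found, 0.008 fully home against its stop on the frame, whose gasket gives 1 mm per 4 N; negative means pulled up off its frame. It moves against a steady friction of about 3 N (plus a little when fast), has no spring, and stays where it is left.
- frame_black: aluminium frame under the black cover, 10 mm tall, on a springy gasket that gives 1 mm per 4 N and comes back; origin at the centre of its foot on the board's upper face (18 mm above the bench), z up. The cover (oblong black plastic cover, 26 mm along the board's x by 46 mm along its y, 12 mm tall) slides straight down over it.
- black_top (a point): centre of the top face of the black cover (oblong black plastic cover, 26 mm along the board's x by 46 mm along its y); moves with it. About 38 mm above the bench when raised, 30 mm when fully home.
- lid_black (a joint): how far the black cover is pushed down, m: about 0 (up to 1 mm either way) raised as found, 0.008 fully home against its stop on the frame, whose gasket gives 1 mm per 4 N; negative means pulled up off its frame. It moves against a steady friction of about 3 N (plus a little when fast), has no spring, and stays where it is left.
- frame_blue: aluminium frame under the blue cover, 10 mm tall, on a springy gasket that gives 1 mm per 4 N and comes back; origin at the centre of its foot on the board's upper face (18 mm above the bench), z up. The cover (square blue cover, 36 x 36 mm: the one to leave raised, 12 mm tall) slides straight down over it.
- blue_top (a point): centre of the top face of the blue cover (square blue cover, 36 x 36 mm: the one to leave raised); moves with it. About 38 mm above the bench when raised, 30 mm when fully home.
- lid_blue (a joint): how far the blue cover is pushed down, m: about 0 (up to 1 mm either way) raised as found, 0.008 fully home against its stop on the frame, whose gasket gives 1 mm per 4 N; negative means pulled up off its frame. It moves against a steady friction of about 3 N (plus a little when fast), has no spring, and stays where it is left.
- spacer: loose bystander, not to be disturbed: brass round spacer, 14 mm in diameter, 22 mm tall, standing loose in the middle of the board between the covers; origin under its centre
- dish: loose bystander, not to be disturbed: white ceramic dish, 70 mm across, 22 mm tall, beside the carrier; origin under its centre
- tweezers: loose bystander, not to be disturbed: steel tweezers 126 mm long, lying beside the carrier; origin under the middle
- jar: loose bystander, not to be disturbed: small amber jar with a white lid, 48 mm across, 55 mm tall, on the bench beyond the carrier; origin under its centre
- driver: loose bystander, not to be disturbed: screwdriver with yellow handle, 150 mm long, lying on the robot's side of the carrier; origin near its middle
- eraser: loose bystander, not to be disturbed: dark rubber block 45 x 22 x 14 mm, on the robot's side of the carrier; origin under its centre
- flask: loose bystander, not to be disturbed: white bottle with blue cap, 52 mm across, 100 mm tall, standing to the right of the carrier beyond the tweezers; origin under its centre

How it is judged:
By the outcome, as a careful person would: the job done as asked, in the order asked, and still so for the second after the job is handed in, with the robot touching nothing.
It also fails if it takes over 48 s, if anything falls off the work surface, if the arm or the gripper's body presses on something with over 40 N, if the wrist force passes 120 N, or if a joint passes its speed limit or range.

## Working session

There is one attempt and no reset: what is moved stays moved. The work goes in short steps, Python scripts to look and compute and a shell command to move; the robot and the scene stay as the last step left them, time stands still between calls to the robot, and variables do not carry over. Pictures are saved under pics/ and viewed, at most 10 in all, crops included, and the job is handed in when it is done.

```bash
mkdir -p pics
cat > h.py <<'E'
import numpy as np, cv2
from station import bot
def world(cam,px,D,M=None,r=2):
    M=M or bot.camera_model(cam)
    c,w=int(round(px[0])),int(round(px[1]))
    p=D[max(0,w-r):w+r+1,max(0,c-r):c+r+1]; p=p[p>0]
    if len(p)==0: return None
    z=np.median(p); K=np.array(M["intrinsics"])
    return np.array(M["R"]).T@(z*np.linalg.inv(K)@[px[0],px[1],1]-np.array(M["t"]))
E
python3 - <<'E'
from h import *
np.set_printoptions(precision=4,suppress=True)
o=bot.get_obs(); print({k:np.round(v,4) for k,v in o.items()})
for cam in ["top","scene"]:
    P,D=bot.read_camera(cam); cv2.imwrite(f"pics/{cam}0.png",P)
    M=bot.camera_model(cam); print(cam,M["R"],M["t"],M["intrinsics"])
    for n in ["copper_top","steel_top","black_top","blue_top","spacer","board"]:
        for d in bot.pinpoint(n,cam)[:2]: print(n,np.round(d["at"],1),round(d["score"],2),world(cam,d["at"],D,M))
E
```

```text
{'t': np.float64(0.0), 'q': array([-1.2661,  0.4778,  0.0223,  1.5564, -0.0115,  1.1093, -0.0831]), 'joint_vel': array([-0.0011, -0.0004,  0.0004, -0.0005, -0.0009,  0.0007,  0.001 ]), 'joint_torque': array([  0.0001, -59.6454,   1.6083, -28.1201,   0.0126,   0.0093,
         0.    ]), 'eef_pos': array([0.2707, 0.618 , 0.4037]), 'tool_rot': array([-0.0001,  0.2049,  0.9788, -0.0009]), 'contact_force': array([-0.7266,  0.0389,  0.8004]), 'torque': array([-0.0027, -0.0041,  0.0195]), 'grasp_force': np.float64(0.0), 'gripper_width': np.float64(1.0021)}
top [[-0.0229 -0.9997  0.0029]
 [-0.9987  0.0227 -0.0464]
 [ 0.0463 -0.0039 -0.9989]] [0.0689 0.5691 1.0174] [[476.4836   0.     325.6424]
 [  0.     476.4836 234.922 ]
 [  0.       0.       1.    ]]
copper_top [398.7 241.2] 0.56 [ 0.5527 -0.0979  0.0372]
steel_top [355.2 230.1] 0.72 [ 0.5782 -0.0066  0.0382]
black_top [385.  287.5] 0.78 [ 0.4561 -0.066   0.0387]
black_top [299.2 310. ] 0.25 [0.4107 0.1163 0.0141]
blue_top [342.1 269.1] 0.74 [0.4967 0.0231 0.0391]
blue_top [384.6 282.1] 0.63 [ 0.4674 -0.0656  0.038 ]
spacer [371.1 258.2] 0.56 [ 0.5182 -0.0384  0.0397]
board [366.6 253.1] 0.75 [ 0.5292 -0.0311  0.0185]
scene [[ 0.4998  0.866   0.0137]
 [ 0.5694 -0.3167 -0.7586]
 [-0.6527  0.387  -0.6514]] [-0.3142 -0.2675  1.3118] [[550.2077   0.     331.8738]
 [  0.     550.2077 239.7329]
 [  0.       0.       1.    ]]
copper_top [261.7 266. ] 0.97 [ 0.5478 -0.086   0.038 ]
steel_top [316.8 260.9] 0.66 [ 0.5811 -0.0019  0.0384]
black_top [251.6 229. ] 0.74 [ 0.4548 -0.0628  0.0398]
blue_top [313.4 225.9] 0.55 [0.499  0.0364 0.0391]
spacer [283.6 256.1] 0.54 [ 0.5254 -0.0362  0.0199]
spacer [307.8 236.9] 0.3 [0.5146 0.0167 0.0332]
board [287.7 263.6] 0.72 [ 0.5452 -0.0382  0.0194]
```

Run:
```python
import cv2
t=cv2.imread("pics/top0.png"); 
cv2.imwrite("pics/topc.png",cv2.resize(t[180:350,250:470],None,fx=3.5,fy=3.5,interpolation=cv2.INTER_CUBIC))
```

```text
(no output)
```

View pics/topc.png

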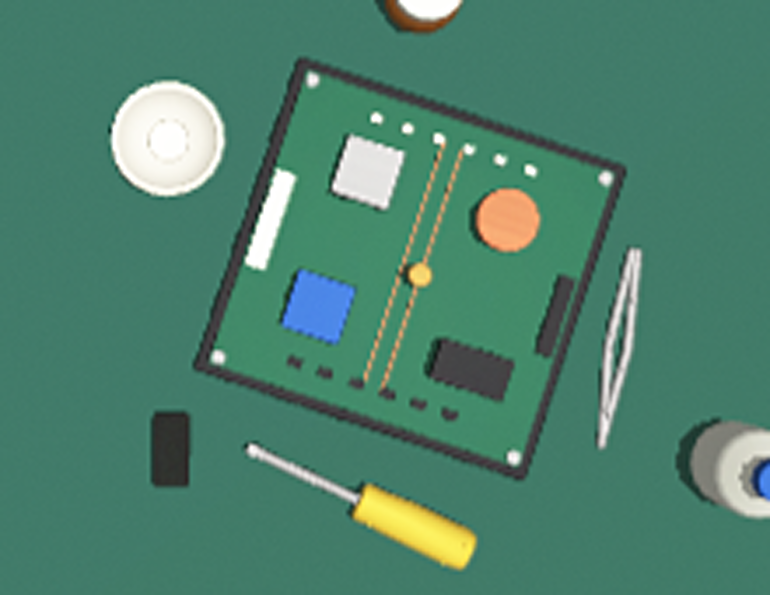

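View pics/scene0.png

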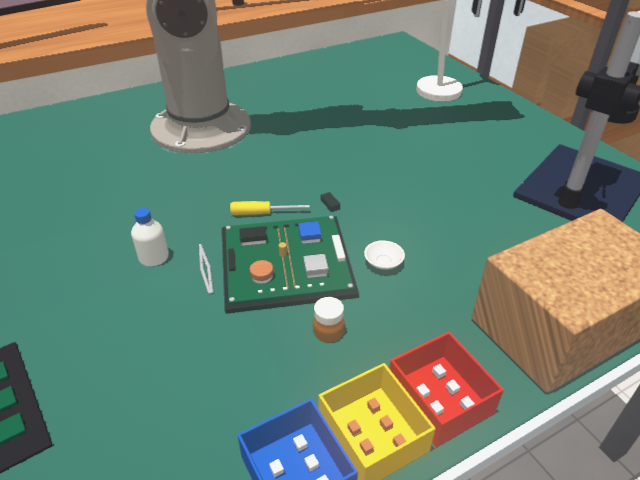

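The top view shows copper at (395,243), steel (355,229), black (385,285), blue (341,267) and the spacer (370,258), which agrees with the networks. The scene view has the same arrangement, with the board turned about -17°.

```bash
cat >> h.py <<'E'
from scipy.spatial.transform import Rotation as Ro
def plane(cam,px,z,M=None):
    M=M or bot.camera_model(cam); R=np.array(M["R"]);t=np.array(M["t"])
    d=R.T@np.linalg.inv(np.array(M["intrinsics"]))@[px[0],px[1],1]; c=-R.T@t
    return c+d*(z-c[2])/d[2]
def tool():
    o=bot.get_obs(); w,x,y,z=o["tool_rot"]; return np.array(o["eef_pos"]),Ro.from_quat([x,y,z,w]).as_matrix(),o
def togo(target):   # shift in tool axes to bring the TCP to target
    p,R,o=tool(); return R.T@(np.array(target)-p)
E
python3 - <<'E'
from h import *
np.set_printoptions(precision=4,suppress=True)
for n,p in dict(copper=(395.1,242.9),steel=(355.1,229.1),black=(384.6,285.4),blue=(340.9,267.4)).items(): print(n,plane("top",p,.038))
p,R,o=tool(); print(R); c=plane("top",(395.1,242.9),.038); print(togo([c[0],c[1],.33]))
E
```

```text
copper [ 0.5492 -0.0901  0.038 ]
steel [ 0.5803 -0.0065  0.038 ]
black [ 0.4605 -0.0654  0.038 ]
blue [0.5003 0.0255 0.038 ]
[[-0.916   0.4012 -0.    ]
 [ 0.4012  0.916   0.    ]
 [ 0.      0.     -1.    ]]
[-0.5393 -0.5372  0.0747]
```

```bash
python3 -m pendant '[[0,-0.027,-0.027,0,0],[0,-0.027,-0.027,0,0],[0,-0.027,-0.027,0,0],[0,-0.027,-0.027,0,0],[0,-0.027,-0.027,0,0],[0,-0.027,-0.027,0,0],[0,-0.027,-0.027,0,0],[0,-0.027,-0.027,0,0],[0,-0.027,-0.027,0,0],[0,-0.027,-0.027,0,0]]' 20
python3 -m pendant '[[0,-0.027,-0.027,0,0],[0,-0.027,-0.027,0,0],[0,-0.027,-0.027,0,0],[0,-0.027,-0.027,0,0],[0,-0.027,-0.027,0,0],[0,-0.027,-0.027,0,0],[0,-0.027,-0.027,0,0],[0,-0.027,-0.027,0,0],[0,-0.027,-0.027,0,0],[0,-0.02,-0.02,0.02,0],[0,0,0,0.03,-6.8],[0,0,0,0.025,0]]'
python3 -m pendant '[[0,0,0,0,0],[0,0,0,0,0],[0,0,0,0,0]]'
python3 - <<'E'
from h import *
np.set_printoptions(precision=4,suppress=True)
p,R,o=tool(); print(p,R,o["contact_force"],o["gripper_width"])
M=bot.camera_model("wrist"); P,D=bot.read_camera("wrist"); cv2.imwrite("pics/w1.png",P); np.savez("w1.npz",D=D,R=M["R"],t=M["t"],K=M["intrinsics"])
for n in ["copper_top","steel_top","black_top","blue_top","spacer"]:
    for d in bot.pinpoint(n,"wrist")[:2]: print(n,np.round(d["at"],1),round(d["score"],2),world("wrist",d["at"],D,M),plane("wrist",d["at"],.038,M))
print(togo([.5492,-.0901,.33]))
E
```

```text
t: 1.53
eef_pos: [0.4101, 0.2608, 0.405]
tool_rot: [0.0, 0.205, 0.979, 0.0]
contact_force: [1.3, 0.5, 0.2]
gripper_width: 0.001
grasp_force: 0.0
t: 2.53
eef_pos: [0.5455, -0.0862, 0.329]
tool_rot: [0.001, 0.146, 0.989, -0.0]
contact_force: [-1.4, 1.5, -1.0]
gripper_width: -0.006
grasp_force: 0.0
t: 2.78
eef_pos: [0.5458, -0.0836, 0.331]
tool_rot: [0.001, 0.147, 0.989, 0.0]
contact_force: [-1.2, -0.2, 0.4]
gripper_width: -0.0
grasp_force: 0.0
[ 0.5458 -0.0836  0.331 ] [[-0.957   0.29    0.0017]
 [ 0.29    0.957   0.    ]
 [-0.0016  0.0005 -1.    ]] [-1.2343 -0.2408  0.4202] -7.169069742789239e-05
copper_top [316.5 238.5] 0.87 [ 0.5491 -0.0885  0.0376] [ 0.549  -0.0885  0.038 ]
copper_top [441.5 244.7] 0.5 [ 0.5779 -0.0085  0.0378] [ 0.5778 -0.0086  0.038 ]
steel_top [439.9 247.9] 0.6 [ 0.5797 -0.0101  0.0382] [ 0.5797 -0.0101  0.038 ]
black_top [310.3  93.7] 0.6 [ 0.4598 -0.0651  0.0384] [ 0.4598 -0.0651  0.038 ]
blue_top [469.6 112.2] 0.87 [0.4985 0.0255 0.0388] [0.4985 0.0258 0.038 ]
spacer [375.1 168.2] 0.89 [ 0.5145 -0.0389  0.0403] [ 0.5149 -0.0387  0.038 ]
spacer [309.9  92.8] 0.37 [ 0.4593 -0.0652  0.0385] [ 0.4593 -0.0652  0.038 ]
[-0.0055 -0.0052  0.0007]
```

View pics/w1.png

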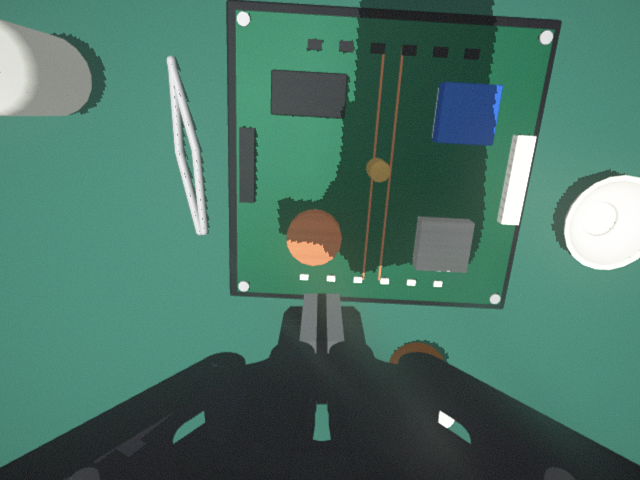

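The wrist picture shows copper at (314,237), steel (443,244), black (309,93), blue (467,114) and the spacer (377,169). These agree with the top camera within about 2 mm. The closed fingers point just below the copper cover in the picture, as the geometry predicts.

```bash
python3 -m pendant '[[0,-0.0046,-0.0042,0.02,0],[0,0,0,0.03,0],[0,0,0,0.03,0],[0,0,0,0.02,0],[0,0,0,0,0],[0,0,0,0,0],[0,0,0,0,0],[0,0,0,0,0]]'
python3 -m pendant '[[0,0,0,0.005,0],[0,0,0,0.004,0],[0,0,0,0,0],[0,0,0,0,0],[0,0,0,0,0]]'
for i in 1 2; do python3 - <<'E'
from h import *
p,R,o=tool(); print(p,o["contact_force"],togo([.549,-.089,.2]))
P,D=bot.read_camera("wrist"); cv2.imwrite("pics/w2.png",P)
E
done
```

```text
t: 3.75
eef_pos: [0.5492, -0.0893, 0.2315]
tool_rot: [0.002, 0.147, 0.989, 0.0]
contact_force: [0.3, 0.6, 0.4]
gripper_width: -0.002
grasp_force: 0.0
t: 4.17
eef_pos: [0.5483, -0.0891, 0.2207]
tool_rot: [-0.0, 0.147, 0.989, 0.0]
contact_force: [0.0, 0.6, -0.7]
gripper_width: -0.003
grasp_force: 0.0
[ 0.54834638 -0.08912032  0.22074771] [ 0.00330933  0.57890257 -0.66697101] [-0.00059148  0.0003044   0.02074769]
[ 0.54838848 -0.08911692  0.22077383] [ 0.53305262 -0.02241787 -0.51238069] [-0.00054992  0.00028791  0.02077389]
```

View pics/w2.png

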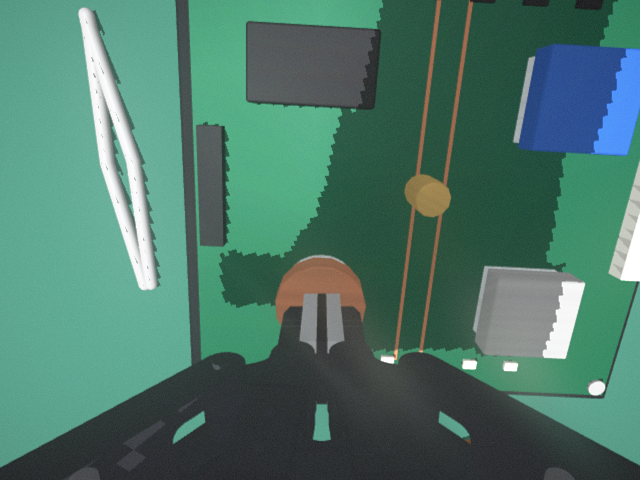

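The tips are over the copper cover (centre about (320,300)) and about 10 mm above it. I'll go down gently.

```bash
python3 -m pendant '[[0,0,0,0.003,0],[0,0,0,0.003,0],[0,0,0,0,0],[0,0,0,0,0]]'
python3 -m pendant '[[0,0,0,0.002,0],[0,0,0,0,0]]' | egrep 'eef|contact'
python3 -m pendant '[[0,0,0,0.002,0],[0,0,0,0,0]]'| egrep 'eef|contact'
python3 -m pendant '[[0,0,0,0.002,0],[0,0,0,0,0]]'| egrep 'eef|contact'
```

```text
t: 4.6
eef_pos: [0.5482, -0.0891, 0.2143]
tool_rot: [-0.0, 0.147, 0.989, -0.0]
contact_force: [-0.0, 0.0, 0.5]
gripper_width: -0.004
grasp_force: 0.0
eef_pos: [0.5483, -0.0891, 0.2124]
contact_force: [0.7, -0.3, 0.4]
eef_pos: [0.5485, -0.0891, 0.2106]
contact_force: [0.0, 0.5, 0.0]
eef_pos: [0.5485, -0.0892, 0.2087]
contact_force: [-0.0, 0.1, 2.9]
```

```bash
for i in 1; do python3 -m pendant '[[0,0,0,0.002,0],[0,0,0,0,0]]' | egrep 'eef|contact'
python3 -m pendant '[[0,0,0,0.002,0],[0,0,0,0,0]]'| egrep 'eef|contact'
python3 -m pendant '[[0,0,0,0.0015,0],[0,0,0,0,0],[0,0,0,0,0]]'| egrep 'eef|contact'
python3 -m pendant '[[0,0,0,0.001,0],[0,0,0,0,0],[0,0,0,0,0]]'| egrep 'eef|contact'; done
```

```text
eef_pos: [0.5485, -0.0891, 0.2066]
contact_force: [0.2, 0.3, 2.3]
eef_pos: [0.5485, -0.0891, 0.2045]
contact_force: [0.6, 0.0, 2.6]
eef_pos: [0.5485, -0.0891, 0.2032]
contact_force: [0.5, -0.5, 2.0]
eef_pos: [0.5485, -0.0891, 0.2023]
contact_force: [0.6, -0.2, 4.5]
```

```bash
python3 -m pendant '[[0,0,0,0.0007,0],[0,0,0,0,0],[0,0,0,0,0]]' | egrep 'eef|contact'
python3 -m pendant '[[0,0,0,0.0005,0],[0,0,0,0,0],[0,0,0,0,0]]'| egrep 'eef|contact'
```

```text
eef_pos: [0.5485, -0.0892, 0.2018]
contact_force: [0.1, -0.2, 7.0]
eef_pos: [0.5485, -0.0891, 0.2014]
contact_force: [-0.6, 0.1, 7.0]
```

Copper is home: about 3 N of friction, then the stop and a rise to 7 N on the gasket. Next I lift and move across to steel.

```bash
python3 -m pendant '[[0,0,0,-0.005,0],[0,0,0,-0.025,0],[0,0,0,-0.02,0],[0,-0.002,0.028,0,0],[0,-0.002,0.029,0,0],[0,-0.0023,0.0291,0,0],[0,0,0,0.015,0],[0,0,0,0.015,0],[0,0,0,0,0],[0,0,0,0,0],[0,0,0,0,0],[0,0,0,0,0]]'
python3 - <<'E'
from h import *
M=bot.camera_model("wrist");P,D=bot.read_camera("wrist"); cv2.imwrite("pics/w3.png",P)
for n in ["copper_top","steel_top","black_top","spacer"]:
    for d in bot.pinpoint(n,"wrist")[:1]: print(n,np.round(d["at"],1),round(d["score"],2),world("wrist",d["at"],D,M))
print(togo([.5795,-.0085,.213]))
E
```

```text
t: 7.43
eef_pos: [0.5795, -0.0091, 0.2218]
tool_rot: [0.0, 0.147, 0.989, 0.0]
contact_force: [-1.0, -0.1, -0.2]
gripper_width: -0.0
grasp_force: 0.0
copper_top [118.4 284.9] 0.69 [ 0.54875918 -0.09121936  0.03039101]
steel_top [326.7 303.7] 0.93 [ 0.56840146 -0.00426938  0.0617807 ]
black_top [60.1 45.8] 0.94 [ 0.45962697 -0.06692081  0.03859851]
spacer [215.6 174.9] 0.71 [ 0.51633268 -0.03147148  0.04002909]
[3.84486010e-05 1.53950472e-04 8.45964181e-03]
```

View pics/w3.png

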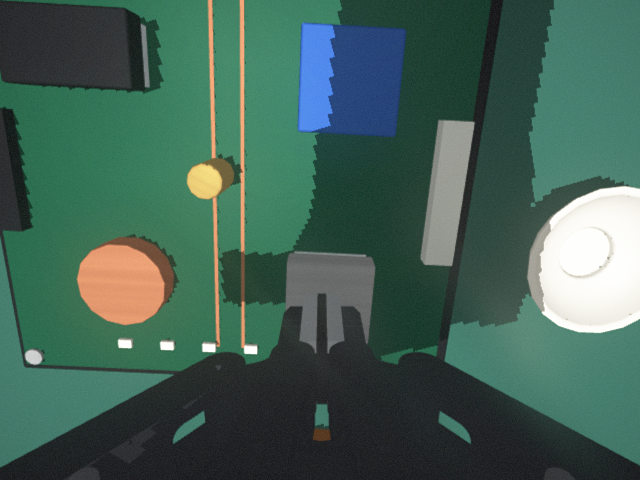

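The picture shows copper low and home (depth puts its top at 30.4 mm) and the spacer still standing at (207,180). Steel is centred at column 331 against 322 for the fingers, so I'll shift +3 mm in y and press.

```bash
python3 -m pendant '[[0,0,0.003,0.002,0],[0,0,0,0.003,0],[0,0,0,0.003,0],[0,0,0,0,0],[0,0,0,0,0]]' | egrep 'eef|contact'
python3 -m pendant '[[0,0,0,0.002,0],[0,0,0,0,0]]' | egrep 'eef|contact'
python3 -m pendant '[[0,0,0,0.002,0],[0,0,0,0,0]]'| egrep 'eef|contact'
python3 -m pendant '[[0,0,0,0.002,0],[0,0,0,0,0]]'| egrep 'eef|contact'
python3 -m pendant '[[0,0,0,0.002,0],[0,0,0,0,0]]'| egrep 'eef|contact'
```

```text
eef_pos: [0.5801, -0.0057, 0.2126]
contact_force: [-0.7, 0.6, -0.8]
eef_pos: [0.5803, -0.0057, 0.2109]
contact_force: [0.4, -0.5, 0.6]
eef_pos: [0.5803, -0.0058, 0.209]
contact_force: [-0.5, 0.4, 2.8]
eef_pos: [0.5803, -0.0057, 0.2069]
contact_force: [-0.3, -1.0, 2.3]
eef_pos: [0.5804, -0.0057, 0.2049]
contact_force: [0.6, 0.1, 2.9]
```

```bash
python3 -m pendant '[[0,0,0,0.0015,0],[0,0,0,0,0],[0,0,0,0,0]]'| egrep 'eef|contact'
python3 -m pendant '[[0,0,0,0.001,0],[0,0,0,0,0],[0,0,0,0,0]]'| egrep 'eef|contact'
python3 -m pendant '[[0,0,0,0.0007,0],[0,0,0,0,0],[0,0,0,0,0]]' | egrep 'eef|contact'
```

```text
eef_pos: [0.5803, -0.0057, 0.2035]
contact_force: [0.5, -0.7, 2.7]
eef_pos: [0.5803, -0.0057, 0.2026]
contact_force: [1.1, -0.8, 3.0]
eef_pos: [0.5804, -0.0057, 0.202]
contact_force: [0.3, -1.1, 5.8]
```

```bash
python3 -m pendant '[[0,0,0,0.0006,0],[0,0,0,0,0],[0,0,0,0,0]]' | egrep 'eef|contact'
```

```text
eef_pos: [0.5804, -0.0058, 0.2016]
contact_force: [-1.3, -1.1, 7.0]
```

Steel is home as well (7 N on the gasket). Next I lift high and go to black, then check from close by.

```bash
python3 -m pendant '[[0,0,0,-0.005,0],[0,0,0,-0.025,0],[0,0,0,-0.03,0],[0,0.0245,-0.0229,0,0],[0,0.0245,-0.0229,0,0],[0,0.0245,-0.0229,0,0],[0,0.0245,-0.0229,0,0],[0,0,0,0,0],[0,0,0,0.02,0],[0,0,0,0.02,0],[0,0,0,0,0],[0,0,0,0,0]]'
python3 -m pendant '[[0,0,0,0,0],[0,0,0,0,0]]'|egrep 'eef|contact'
python3 - <<'E'
from h import *
M=bot.camera_model("wrist");P,D=bot.read_camera("wrist"); cv2.imwrite("pics/w4.png",P)
P2,D2=bot.read_camera("top")
for n in ["copper_top","steel_top","spacer","blue_top"]:
    for d in bot.pinpoint(n,"top")[:1]: print(n,np.round(d["at"],1),round(d["score"],2),world("top",d["at"],D2))
print(togo([.460,-.065,.213]))
E
```

```text
t: 10.77
eef_pos: [0.4593, -0.0647, 0.2206]
tool_rot: [-0.002, 0.147, 0.989, -0.0]
contact_force: [0.3, -0.7, 1.0]
gripper_width: 0.001
grasp_force: 0.0
eef_pos: [0.4603, -0.0649, 0.222]
contact_force: [-0.1, -0.1, 0.6]
copper_top [392.8 239.7] 0.68 [ 0.5563408  -0.08653612  0.03047097]
steel_top [354.2 230.2] 0.71 [ 0.57845196 -0.00501411  0.03009836]
spacer [369.8 256.3] 0.6 [ 0.52221959 -0.03576936  0.03993857]
blue_top [343.3 269.8] 0.83 [0.49515208 0.02058723 0.03860582]
[-3.12752426e-05 -1.38620125e-04  8.51711053e-03]
```

View pics/w4.png

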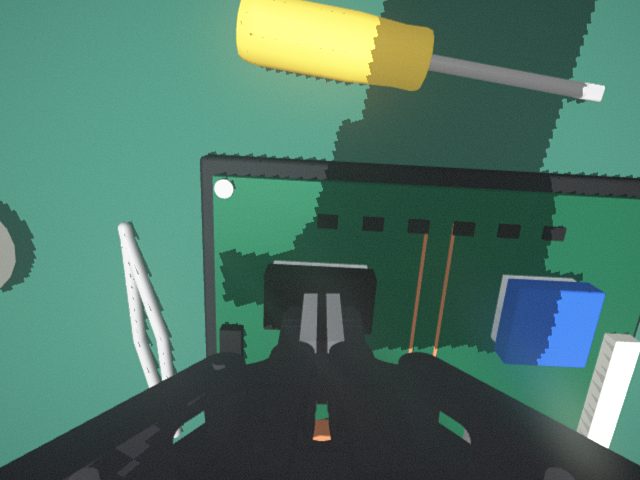

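Copper and steel tops read 30 mm. Black is centred at column 320 under the fingers at 322, blue is still at 38.6 mm, and the spacer stands. I'll press black.

```bash
python3 -m pendant '[[0,0,0,0.003,0],[0,0,0,0.003,0],[0,0,0,0.003,0],[0,0,0,0,0],[0,0,0,0,0]]' | egrep 'eef|contact'
python3 -m pendant '[[0,0,0,0.002,0],[0,0,0,0,0]]' | egrep 'eef|contact'
python3 -m pendant '[[0,0,0,0.002,0],[0,0,0,0,0]]'| egrep 'eef|contact'
python3 -m pendant '[[0,0,0,0.002,0],[0,0,0,0,0]]'| egrep 'eef|contact'
python3 -m pendant '[[0,0,0,0.002,0],[0,0,0,0,0]]'| egrep 'eef|contact'
```

```text
eef_pos: [0.4599, -0.0649, 0.2119]
contact_force: [-0.1, -0.0, 0.8]
eef_pos: [0.4599, -0.0649, 0.21]
contact_force: [0.2, 0.3, 2.5]
eef_pos: [0.4599, -0.0649, 0.208]
contact_force: [0.6, -0.0, 2.1]
eef_pos: [0.4598, -0.0649, 0.206]
contact_force: [-0.1, -1.0, 1.8]
eef_pos: [0.4599, -0.0649, 0.204]
contact_force: [0.3, 0.8, 2.7]
```

```bash
python3 -m pendant '[[0,0,0,0.001,0],[0,0,0,0,0],[0,0,0,0,0]]'| egrep 'eef|contact'
python3 -m pendant '[[0,0,0,0.001,0],[0,0,0,0,0],[0,0,0,0,0]]'| egrep 'eef|contact'
python3 -m pendant '[[0,0,0,0.0006,0],[0,0,0,0,0],[0,0,0,0,0]]' | egrep 'eef|contact'
```

```text
eef_pos: [0.4599, -0.0649, 0.2031]
contact_force: [-1.3, 0.1, 1.7]
eef_pos: [0.4599, -0.0649, 0.2022]
contact_force: [-0.5, -0.2, 5.4]
eef_pos: [0.4599, -0.0649, 0.2017]
contact_force: [-1.9, -0.0, 6.3]
```

```bash
python3 -m pendant '[[0,0,0,0.0004,0],[0,0,0,0,0],[0,0,0,0,0]]' | egrep 'eef|contact'
python3 -m pendant '[[0,0,0,-0.005,0],[0,0,0,-0.025,0],[0,0,0,-0.03,0],[0,0,0,-0.03,0],[0,0,0,-0.03,0],[0,-0.03,0,0,0],[0,-0.03,0,0,0],[0,-0.03,0,0,0],[0,0,0,0,0],[0,0,0,0,0],[0,0,0,0,0]]' | egrep 'eef|contact'
python3 - <<'E'
from h import *
M=bot.camera_model("wrist");P,D=bot.read_camera("wrist"); cv2.imwrite("pics/w5.png",P)
for n in ["copper_top","steel_top","black_top","blue_top","spacer"]:
    for d in bot.pinpoint(n,"wrist")[:1]: print(n,np.round(d["at"],1),round(d["score"],2),world("wrist",d["at"],D,M))
E
```

```text
eef_pos: [0.4599, -0.0649, 0.2014]
contact_force: [-2.2, -0.3, 7.8]
eef_pos: [0.5453, -0.091, 0.3206]
contact_force: [-1.0, 0.8, -0.2]
copper_top [323.8 241. ] 0.96 [ 0.54999335 -0.09147037  0.02995732]
steel_top [452.9 245.8] 0.64 [ 0.57826475 -0.00935412  0.03017794]
black_top [322.5  96.5] 0.66 [ 0.46214906 -0.06587502  0.03032221]
blue_top [487.1 112. ] 0.82 [0.49898787 0.02467237 0.03856126]
spacer [389.3 170.1] 0.64 [ 0.51515772 -0.03915805  0.03998472]
```

View pics/w5.png

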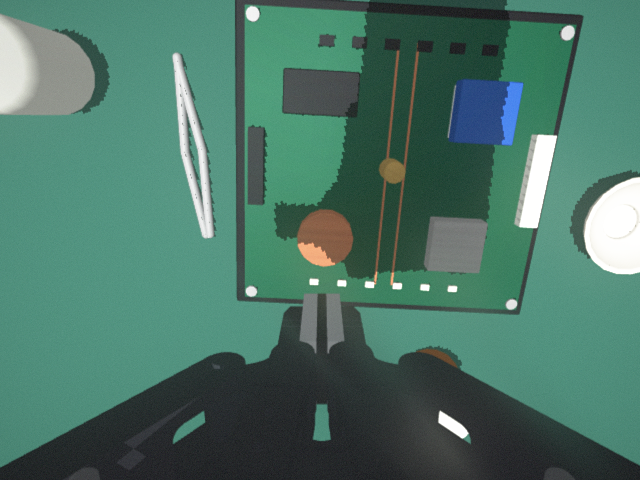

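The three covers read 30.0, 30.2 and 30.3 mm. Blue at (487,112) is raised at 38.6 mm, and the spacer at (391,170) hasn't moved.

```bash
python3 -c "
from station import bot
print(bot.hand_in())"
```

```text
the job is handed in; nothing more can be done
None
```

I pressed the copper, steel and black covers fully home in that order, with at most about 8 N; blue is still raised, the spacer hasn't moved, and the job is handed in.

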